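Work the oil into the eyelet press and snap its dust cap shut

TASK

The eyelet press has just been oiled through the cup on top of its head. Swing its hand lever down to the stop and let it spring back all the way up, so that the ram draws the oil in; then press the brass dust cap onto the neck of the oil cup until it clicks, and keep pressing past the click so that the cap beds down onto the felt washer. Finish while still gripping the cap and pressing it firmly onto the felt: do not let go of it, and leave the oil can, thread spool and heel lift where they are.

Things in the scene. Friction and masses are not known exactly. Their poses are not given: they have to be found in the camera images.
- press: Hand-lever eyelet press bolted to the bench: grey cast C-frame on a base plate 200 x 110 x 16 mm, round ram guide 48 mm across with a brass oil cup on top (195 mm above the bench), lever on the side. Origin: centre of the underside of the base plate. Own -x: open front, where the lever points; +x: column at the back; z up. The oil cup's axis is at own x = -30 mm, y = 0.
- cup_seat (a point): Point on the oil cup's axis at the top of its felt washer, 210 mm above the bench: the cap's rim sits here when home. The cup's brass neck, 20 mm across, rises 15.5 mm above this point; its bevelled top narrows to 13 mm. A split steel spring ring stands out round the neck, 7 mm above this point, to 25 mm across. Below is a brass flange 35 mm across. Axes as press.
- press_lever (a joint): Lever of the press, rad: 0 = up at rest (pointing to the press's front, 0.44 rad above level), grows as it is pushed down, stop at 1.0 (then 0.56 rad below level). A spring returns it as soon as it is let go; pushing at the middle of the grip, about 2 N starts it and 8 N holds it at the stop.
- lever_grip (a point): Middle of the lever's black rubber grip, on the grip's axis, 125 mm from the hinge. Grip 21 mm across, from 80 to 172 mm from the hinge, with a thicker end of 27 mm; it points along the lever. It swings with the lever in an upright plane parallel to the press's own x and z axes.
- lever_hinge (a point): Point on the lever's hinge axis in the plane of the lever, 156 mm above the bench, 50 mm to the press's own +y side; the hinge axis runs along the press's own y. Axes as press.
- cap: Loose brass dust cap, about 60 g, 40 mm tall, standing mouth down on the bench: skirt 34 mm across and 22 mm tall, on it a knurled knob. Origin: centre of the rim at the mouth (underside); z up through the knob. Cavity 19 mm deep; a bevelled lip inside the rim, 4 mm tall, narrows the mouth to 22 mm; above it the bore is 27 mm.
- felt: Grey felt washer round the foot of the neck, 33 mm across, 4.5 mm thick, origin at the middle of its underside, 4.5 mm below cup_seat. It gives under the cap by 1 mm per 3 N, at most 3.5 mm.
- oiler: Bystander: small brass oil can with a long spout, 58 mm across, 125 mm tall, loose; origin under its middle.
- thread_spool: Bystander: wooden spool of dark thread, 40 mm across, 50 mm tall, loose, standing; origin under its middle.
- heel_lift: Bystander: flat leather heel lift 65 x 69 x 10 mm, loose; origin under its middle.
- cap_knob (a point): Middle of the cap's grip knob, 33 mm above the rim. The knob is 21 mm across from 28 to 40 mm above the rim, necked to 17 mm below that. Pushed onto the neck, the cap's lip meets the spring ring about 8 mm above the seat and rides over it (7 to 12 N), snaps past about 3 mm above the seat with a drop in force, then the rim meets the felt.
- sole_block: Bystander, fixed, to the right of the press: wooden sole block, 312 x 144 x 84 mm, with a black sole and a glue brush standing upright on it; the tip of the brush handle is 325 mm above the bench, so pass well above or round it. Origin under the block's middle.
Mind the look-alikes: they are no part of the job. What is shaped like the cap but pink or white is not meant.

How it is judged:
By the outcome, as a careful person would: the job done as asked, in the order asked, and still so for the second after the job is handed in, while the arm keeps its last pose, push and grip.
It also fails if it takes over 72 s, if anything falls off the work surface, if the arm or the gripper's body presses on something with over 40 N, if the wrist force passes 120 N, or if a joint passes its speed limit or range.

ROBOT

A 6-joint arm with a two-finger parallel gripper is mounted at the origin on a cart in front of the work surface, level with it; the furniture and walls round the work are solid. World frame = base frame: x ahead of the robot, y to its left, z up, the work surface at z = 0. Lengths are in m, angles in degrees, forces in N, time in s.
With the tool pointing down it reaches from about 0.425 to 0.95 m from the base axis. Payload 3.5 kg.
Tool frame: the origin (TCP) lies where the fingers leave the gripper's body, on its centre line; the fingertips stand 73 mm ahead of it and the grasp point (between the pads) lies 54 mm ahead of it (bot.grasp_offset is the distance from the TCP to the grasp point, in m); x points along the fingers, y is the direction in which the jaws open and shut, and the axes are right-handed (so a half turn about x gives the same grasp; the last joint's range is limited). The gripper opens to 85 mm and grips with 20 to 120 N. Pads are 22 mm wide; open, the fingers measure 114 mm over their backs; the gripper's body (76 mm by 85 mm) begins 54 mm behind the grasp point. The pads swing forward as they close: fully open they stand 13 mm farther back than shut.
Start: joints at [61.536, 16.404, 90.338, -0, 73.258, -8.594], TCP at [0.229, 0.635, 0.304] pointing down, gripper open.
Joint ranges: [-158.93, 158.93], [-51.34, 127.21], [12.03, 142.37], [-87.48, 267.48], [13.55, 161.25], [-162.69, 162.69]. Speed limits (degrees/s): [159.86, 159.86, 180, 180, 180, 180].

INTERFACE

Orientations are given as [roll, pitch, yaw] about the fixed x, y, z axes, in that order (R = Rz(yaw) Ry(pitch) Rx(roll)).
In Python, from plant import bot gives the robot as it stands.
- The arm moves only by the shell command python3 -m crank 'ROWS' [OPENING] [FORCE]. ROWS is JSON, a list of rows, each a list of 6 numbers: the shift along the tool's x, y, z in m, then the turn, a rotation vector about the tool's x, y, z in rad. A call has 1 to 8 rows; each row is the pose to reach, as a shift and turn from the pose commanded when the call began, along the tool's axes at that moment; what a row does not reach only later rows make up. A row lasts 1/12 s, in which the tool goes at most 41.7 mm and 7.16 degrees, less where a joint would pass 70% of its speed; a pose out of reach is approached as far as the arm can. A call with a gripper value outside its range is refused whole. OPENING is the opening, from 0 (shut) to 1 (fully open), set as the call begins (- or left out, the last holds). The fingers move at their own pace and stop on an object; FORCE is the grip in N (left out, the last holds). Time passes only in rows, so rows that repeat a pose let the fingers close. It gives the time, the measured TCP pose, the force and the opening at its end, in the units of the state.
- bot.sense(): the state, without advancing time (a new reading comes with each control period).
- bot.grab_frame(name): name is "side" or "top" or "wrist"; returns a dict with "color" (480x640x3 uint8, blue, green, red), "fx", "fy", "cx", "cy" (pixels), "T" (4x4, takes a point from camera to world coordinates). Camera axes: x right, y up, looking along -z (the intrinsics and any distortion apply to the point x, -y, -z); pixel columns grow to the right and rows downward; lengths in m; the calibration is good to about 2 mm. A picture is of the moment at which its call begins. There is no depth.
- bot.close_job(): hands the job in, once; it reports no verdict.
Trained networks look in the newest picture that a camera, given by its name, has taken for a name from the list of things; names that differ only in an ending like _2 or _b are one class to them, and where a whole thing is asked for, a point or a joint stands for the part that bears it (a point fixed in the world has none). Each returns a list of dicts, best first, with "p" (0 to 1); they miss things now and then, are a little off and sometimes report something else, mostly with a low value. They report only what shows in the picture. A call takes as long as a camera call. They do not tell look-alikes from the thing itself.
- bot.regions_of(camera, target): "region" (480x640 bool, what is visible of it) and "bbox" ([centre column, centre row, width, height] in pixels, round what is visible of it).
The state is a dict: "t": time; "joint_positions": joint angles; "qd": joint speeds; "effort": joint torques, N m; "eef_pos": TCP position; "eef_rot": TCP orientation; "ft_force": force on the tool from outside, world axes, zero at the start; "torque": the same for the moment, N m; "opening": finger opening in m.
Only numpy, scipy, OpenCV 4.12 (cv2) and the standard library are available. Lean on these libraries where they do the work, as an engineer would, in place of code of your own. Each camera call takes 0.05 s, during which the arm holds its last target.

## Working session

There is one attempt and no reset: what is moved stays moved. The work goes in short steps, Python scripts to look and compute and a shell command to move; the robot and the scene stay as the last step left them, time stands still between calls to the robot, and variables do not carry over. Pictures are saved under pics/ and viewed, and the job is handed in when it is done.

```bash
ls; mkdir -p pics; python3 - <<'E'
from plant import bot
import cv2
s=bot.sense(); print(s)
for n in("side","top","wrist"):
    f=bot.grab_frame(n); cv2.imwrite(f"pics/{n}0.png",f["color"]); print(n,f["fx"],f["fy"],f["cx"],f["cy"],[k for k in f]); print(f["T"].round(4).tolist())
    for t in("press","cap","lever_grip","felt","oiler","thread_spool","heel_lift","sole_block"):
        print(t,[(round(r["p"],2),[round(float(v)) for v in r["bbox"]]) for r in bot.regions_of(n,t)])
E
```

```text
pics
{'t': 0.0, 'joint_positions': array([ 6.15340869e+01,  1.64542072e+01,  9.04224680e+01,  5.53995219e-04,
        7.32571951e+01, -8.59326206e+00]), 'qd': array([ 0.03424595, -0.01327451,  0.05885904, -0.05404228, -0.01497001,
       -0.03165319]), 'effort': array([ 2.44262656e-04, -4.05970538e+01, -2.92631131e+01, -5.27442478e-05,
        5.79126427e-03,  5.24773270e-06]), 'eef_pos': array([0.22917977, 0.63439158, 0.30254126]), 'eef_rot': array([ -98.82015647,   89.86612873, -118.69296773]), 'ft_force': array([ 0.06679176, -0.57060675, -0.1050256 ]), 'torque': array([-0.05677549, -0.00617526,  0.02660691]), 'opening': 0.08528377097107662}
side 493.9869919308581 493.9869919308581 312.23075242353207 239.47486925179595 ['color', 'fx', 'fy', 'cx', 'cy', 'T']
[[-0.9966, 0.0331, -0.075, 0.4906], [-0.0819, -0.4281, 0.9, 1.0822], [-0.0023, 0.9031, 0.4294, 0.6553], [0.0, 0.0, 0.0, 1.0]]
press [(0.67, [292, 245, 58, 96])]
cap [(0.76, [348, 354, 19, 25]), (0.69, [331, 376, 13, 28]), (0.63, [372, 375, 21, 19])]
lever_grip [(0.74, [279, 224, 24, 20]), (0.34, [272, 339, 18, 31])]
felt []
oile
[... 359 characters left out ...]
9933, 1.326], [0.0, 0.0, 0.0, 1.0]]
press [(0.92, [341, 211, 110, 66])]
cap [(0.61, [197, 289, 14, 20]), (0.49, [190, 256, 12, 14]), (0.43, [218, 270, 19, 13])]
lever_grip [(0.57, [319, 194, 72, 27])]
felt [(0.4, [318, 194, 72, 26])]
oiler []
thread_spool [(0.76, [230, 210, 14, 20])]
heel_lift [(0.56, [262, 193, 32, 28])]
sole_block [(0.72, [446, 254, 41, 119])]
wrist 398.3154162374615 398.3154162374615 317.79947074646986 241.19215061851378 ['color', 'fx', 'fy', 'cx', 'cy', 'T']
[[0.3407, -0.8915, -0.2985, 0.1524], [0.9402, 0.3231, 0.108, 0.6624], [0.0002, -0.3174, 0.9483, 0.3737], [0.0, 0.0, 0.0, 1.0]]
press []
cap []
lever_grip []
felt []
oiler []
thread_spool []
heel_lift []
sole_block []
```

View pics/side0.png

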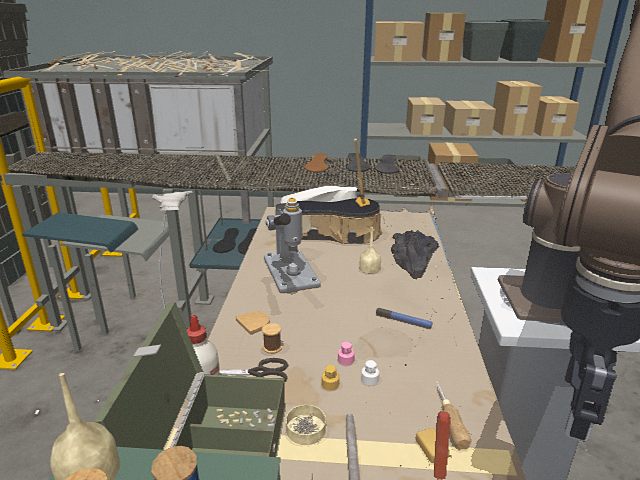

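View pics/top0.png

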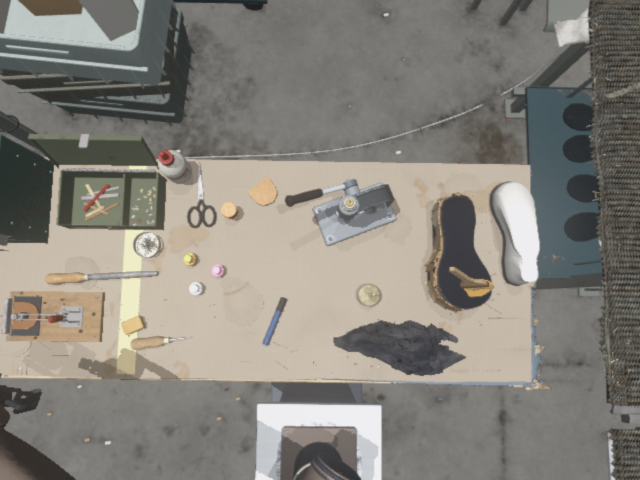

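```bash
python3 - <<'E'
import cv2,numpy as np
a=cv2.imread("pics/side0.png")[330:400,305:400]; b=cv2.imread("pics/top0.png")[240:305,170:250]
a=cv2.resize(a,(400,300),interpolation=cv2.INTER_CUBIC);b=cv2.resize(b,(370,300),interpolation=cv2.INTER_CUBIC)
cv2.imwrite("pics/crop0.png",np.hstack([a,b]))
a=cv2.imread("pics/side0.png")[180:300,220:370]; b=cv2.imread("pics/top0.png")[165:255,270:410]
a=cv2.resize(a,(400,320),interpolation=cv2.INTER_CUBIC);b=cv2.resize(b,(400,320),interpolation=cv2.INTER_CUBIC)
cv2.imwrite("pics/crop1.png",np.hstack([a,b]))
E
```

```text
(no output)
```

View pics/crop0.png

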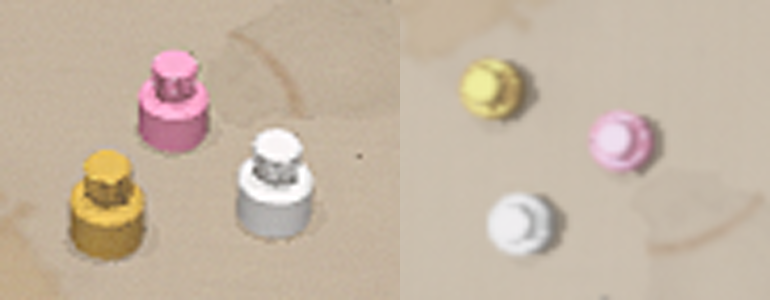

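View pics/crop1.png

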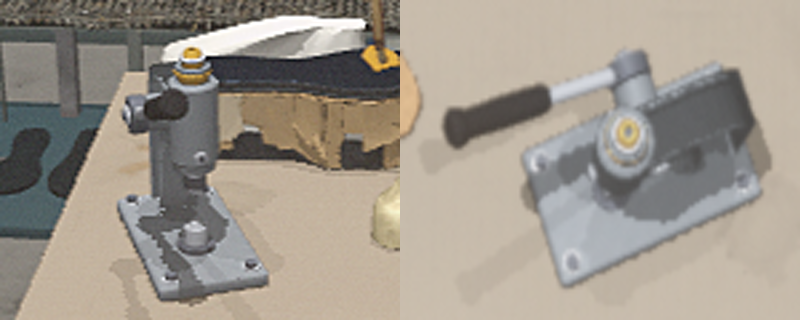

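The brass cap is at top (190,259) and side (331,377). The look-alikes are pink at top (218,270) / side (346,353) and white at top (196,289) / side (371,373). The crop confirms the yellow-brass one is the target. The press cup is at about top (348,205), with the lever pointing left to (290,199).

```bash
cat > h.py <<'E'
import numpy as np,cv2
from plant import bot
def ray(f,u,v):
    d=np.array([(u-f["cx"])/f["fx"],-(v-f["cy"])/f["fy"],-1.0]); T=np.array(f["T"])
    return T[:3,3],T[:3,:3]@d
def onz(f,u,v,z):
    o,d=ray(f,u,v); return o+d*(z-o[2])/d[2]
def proj(f,P):
    T=np.array(f["T"]); p=T[:3,:3].T@(np.asarray(P)-T[:3,3]); return np.array([f["cx"]+f["fx"]*p[0]/-p[2],f["cy"]-f["fy"]*p[1]/-p[2]])
def tri(obs):
    A=np.zeros((3,3));b=np.zeros(3)
    for f,u,v in obs:
        o,d=ray(f,u,v);d/=np.linalg.norm(d);M=np.eye(3)-np.outer(d,d);A+=M;b+=M@o
    return np.linalg.solve(A,b)
E
python3 - <<'E'
from h import *
t=bot.grab_frame("top"); s=bot.grab_frame("side")
def seg(f,roi,lo,hi):
    h=cv2.cvtColor(f["color"],cv2.COLOR_BGR2HSV); m=cv2.inRange(h,lo,hi); z=np.zeros_like(m);c0,r0,c1,r1=roi
    z[r0:r1,c0:c1]=m[r0:r1,c0:c1]; return z
for f,roi in((t,(178,245,204,275)),(s,(318,360,343,394)),(t,(335,192,362,218)),(s,(280,195,302,212))):
    m=seg(f,roi,(15,110,60),(35,255,255)); r,c=np.nonzero(m); print(len(r),c.mean(),r.mean(),c.min(),c.max(),r.min(),r.max())
# cap: optimise projection vs region centroid roughly
mt=seg(t,(178,245,204,275),(15,110,60),(35,255,255));r,c=np.nonzero(mt);ct=(c.mean(),r.mean())
print("cap top z.02",onz(t,*ct,.02))
# fit plate rectangle in top image by gray blob
for z in(0.215,0.21,0.2255): print("cup",z,onz(t,348.5,204.5,z))
h=cv2.resize(t["color"][170:260,280:405],(750,540),interpolation=cv2.INTER_CUBIC);cv2.imwrite("pics/press6.png",h)
h=cv2.resize(s["color"][190:300,250:330],(560,770)[::1],interpolation=cv2.INTER_CUBIC);cv2.imwrite("pics/press7.png",h[:600])
E
```

```text
21 192.95238095238096 259.04761904761904 191 195 256 262
350 329.9428571428571 378.04857142857145 322 338 365 390<stdin>:7: RuntimeWarning: Mean of empty slice.
  ret = ret.dtype.type(ret / rcount)
Traceback (most recent call last):
ValueError: zero-size array to reduction operation minimum which has no identity
```

```bash
python3 - <<'E'
import cv2
t=cv2.imread("pics/top0.png");s=cv2.imread("pics/side0.png")
cv2.imwrite("pics/press6.png",cv2.resize(t[170:260,280:405],(750,540),interpolation=cv2.INTER_CUBIC))
cv2.imwrite("pics/press7.png",cv2.resize(s[190:300,250:330],(400,550),interpolation=cv2.INTER_CUBIC))
cv2.imwrite("pics/cap8.png",cv2.resize(t[244:275,176:206],(600,600),interpolation=cv2.INTER_NEAREST))
E
```

```text
(no output)
```

View pics/press6.png

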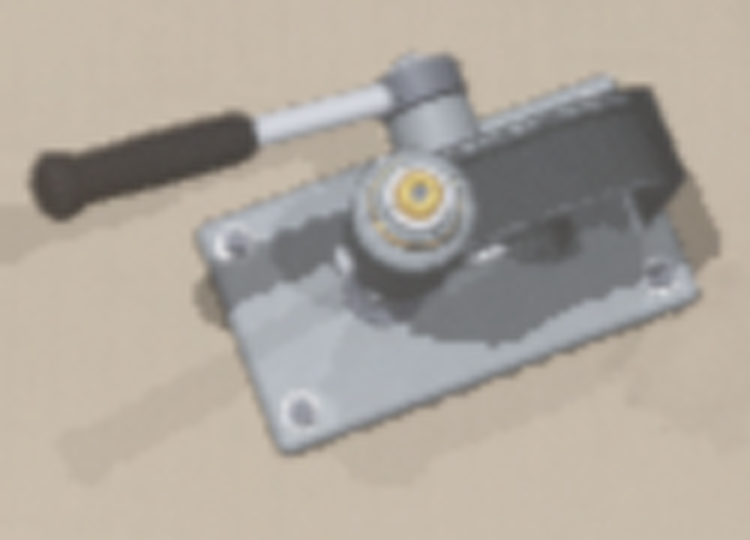

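View pics/press7.png

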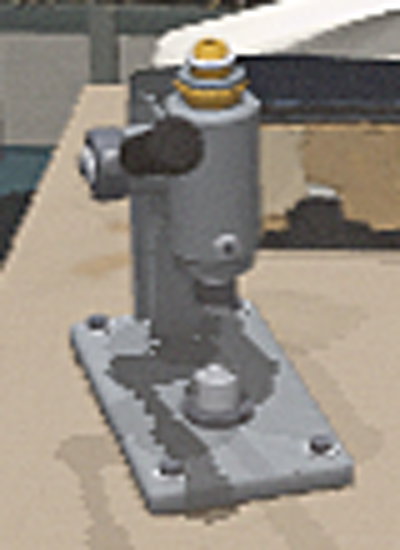

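View pics/cap8.png

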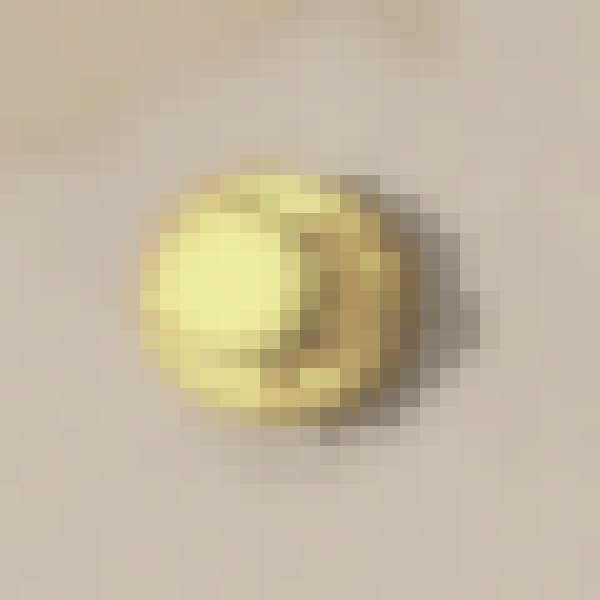

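```bash
python3 - <<'E'
from h import *
t=bot.grab_frame("top"); s=bot.grab_frame("side")
r=lambda a:np.round(a,4).tolist()
print("cap",r(onz(t,187.0,257.5,.04)),r(onz(t,189,258.1,.015)))
P=lambda u,v:(280+u/6-.5,170+v/6-.5)
A,B,C=[onz(t,*P(*p),.016) for p in((196,230),(286,455),(702,294))]
print(r(A),r(B),r(C),np.linalg.norm(B-A),np.linalg.norm(C-B))
ex=(C-B)/np.linalg.norm(C-B); yaw=np.degrees(np.arctan2(ex[1],ex[0])); ctr=(A+C)/2; print("yaw",yaw,"front yaw",np.degrees(np.arctan2(*(A-B)[1::-1])),"ctr",r(ctr),"cup pred",r(ctr-.03*ex))
print("cup",r(onz(t,*P(420,190),.2255)))
S=lambda u,v:(250+u/5-.5,190+v/5-.5)
print("tri cup",r(tri([(t,*P(420,190)),(s,*S(211,42))])))
# side: cap knob top centre from crop0 (108,163)/4.21,4.286
su=(305+108/4.21-.5,330+163/4.286-.5)
print("side cap",r(onz(s,*su,.04)), r(tri([(s,*su),(t,187.0,257.5)])))
ey=np.array([-ex[1],ex[0],0]); H=ctr+ey*.05; 
print("cup side z.2255",r(onz(s,*S(211,42),.2255)))
print("ball",r(onz(t,*P(60,185),.156+.172*np.sin(.44))),"hinge y-line",r(H))
E
```

```text
cap [0.52, 0.3453, 0.04] [0.5205, 0.3463, 0.015]
[0.6591, 0.0255, 0.016] [0.5596, -0.0155, 0.016] [0.6339, -0.1984, 0.016] 0.10762031077594988 0.19748844222160997
yaw -67.88746856880248 front yaw 22.394977102003566 ctr [0.6465, -0.0865, 0.016] cup pred [0.6352, -0.0587, 0.016]
cup [0.6368, -0.0583, 0.2255]
tri cup [0.6368, -0.0584, 0.2232]
side cap [0.5186, 0.3479, 0.04] [0.5194, 0.3457, 0.0382]
cup side z.2255 [0.6356, -0.0523, 0.2255]
ball [0.6358, 0.0756, 0.2293] hinge y-line [0.6928, -0.0676, 0.016]
```

```bash
cat >> h.py <<'E'
from scipy.spatial.transform import Rotation as Ro
def toolR(s=None):
    s=s or bot.sense(); return Ro.from_euler("xyz",s["eef_rot"],degrees=True).as_matrix()
def delta(target,yaxis=None):
    s=bot.sense();R=toolR(s);d=R.T@(np.array(target)-s["eef_pos"]);print("shift tool",d.round(4))
    # turn to tool-down with given jaw direction
    x=np.array([0,0,-1.]); y=R[:,1] if yaxis is None else np.r_[yaxis,0]
    y=y-x*(x@y);y/=np.linalg.norm(y)
    if y@R[:,1]<0:y=-y
    G=np.c_[x,y,np.cross(x,y)]; print("turn",Ro.from_matrix(R.T@G).as_rotvec().round(4))
E
python3 - <<'E'
from h import *
print(toolR().round(3).tolist())
delta([.62,.06,.36],[.926,.378]); delta([.62,.06,.36],[.378,-.926])
E
```

```text
[[-0.0, 0.34, 0.94], [-0.0, 0.94, -0.34], [-1.0, -0.0, 0.0]]
shift tool [-0.0561 -0.4078  0.5627]
turn [0.8365 0.     0.    ]
shift tool [-0.0561 -0.4078  0.5627]
turn [-0.7343 -0.      0.    ]
```

```bash
python3 -m crank '[[-0.03,-0.01,0.015,0,0,0],[-0.056,-0.03,0.04,0.1,0,0],[-0.056,-0.05,0.075,0.2,0,0],[-0.056,-0.075,0.105,0.32,0,0],[-0.056,-0.1,0.138,0.44,0,0],[-0.056,-0.124,0.171,0.56,0,0],[-0.056,-0.148,0.204,0.68,0,0],[-0.056,-0.17,0.235,0.8,0,0]]' 0 60; python3 -c "
from h import *
delta([.62,.075,.36],[.926,.378])"
```

```text
t: 2.22
eef_pos: [0.3933, 0.3931, 0.3602]
eef_rot: [84.7, 90.0, 18.6]
ft_force: [0.8, -0.2, 0.0]
opening: -0.0001
shift tool [3.000e-04 7.800e-02 3.828e-01]
turn [ 0.0305  0.0001 -0.0007]
```

```bash
python3 -m crank '[[0,0.008,0.04,0.03,0,0],[0,0.016,0.08,0.03,0,0],[0,0.024,0.12,0.03,0,0],[0,0.032,0.16,0.03,0,0],[0,0.04,0.20,0.03,0,0],[0,0.048,0.24,0.03,0,0],[0,0.056,0.28,0.03,0,0],[0,0.064,0.315,0.03,0,0]]'; python3 -m crank '[[0,0.007,0.035,0,0,0],[0,0.014,0.065,0,0,0],[0,0.014,0.067,0,0,0],[0,0.014,0.067,0,0,0]]'
python3 -c "
from h import *
for n in ('wrist','top'):
  f=bot.grab_frame(n); cv2.imwrite('pics/%s1.png'%n,f['color'])
  np.save('%s1.npy'%n,{k:f[k] for k in('fx','fy','cx','cy','T')},allow_pickle=True)
for t in('press','lever_grip','felt','cup_seat'): print(t,[(round(r['p'],2),[round(float(v)) for v in r['bbox']]) for r in bot.regions_of('wrist',t)])
"
```

```text
t: 2.88
eef_pos: [0.5816, 0.1319, 0.3602]
eef_rot: [47.2, 90.0, -20.3]
ft_force: [0.5, 0.9, 0.1]
opening: 0.0002
t: 3.22
eef_pos: [0.6198, 0.0761, 0.3595]
eef_rot: [-126.8, 90.0, 165.6]
ft_force: [-1.1, -0.1, -0.7]
opening: -0.0
press [(0.85, [304, 334, 132, 188]), (0.49, [420, 141, 71, 73])]
lever_grip [(0.77, [344, 291, 52, 72])]
felt []
cup_seat [(0.76, [301, 334, 132, 189])]
```

View pics/wrist1.png

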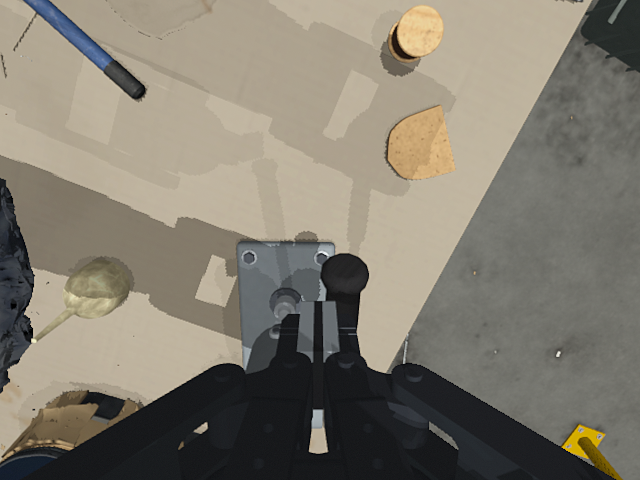

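Wrist view: the lever's ball end is at (345,272), the plate's front corners are at (237,241) and (335,241), and the closed fingertips are at about (320,300).

```bash
python3 - <<'E'
from h import *
w=np.load("wrist1.npy",allow_pickle=True).item()
r=lambda a:np.round(a,4)
A=onz(w,335,242,.016);B=onz(w,237.5,242,.016);print("corners",r(A),r(B),np.linalg.norm(A-B))
ey=(A-B)/np.linalg.norm(A-B);ex=np.array([ey[1],-ey[0],0]);print("yaw",np.degrees(np.arctan2(ex[1],ex[0])))
c=(A+B)/2+.1*ex; print("ctr",r(c),"cup",r(c-.03*ex))
E_=onz(w,345,273,.156+.165*np.sin(.44)); d=E_-c; print("ball",r(E_),"own",d@ex,d@ey)
print(proj(w,c+ey*.05-ex*.16+[0,0,.21]))
s=bot.sense();T=s["eef_pos"]; print("tip proj",proj(w,T+toolR()[:,0]*.073))
E
```

```text
corners [0.6586 0.0299 0.016 ] [ 0.5599 -0.0107  0.016 ] 0.10674502626957172
yaw -67.63863285690793
ctr [ 0.6473 -0.0829  0.016 ] cup [ 0.6359 -0.0552  0.016 ]
ball [0.6352 0.0772 0.2263] own -0.15269768535139505 0.04971279474608478
[345.77837802 260.473045  ]
tip proj [318.81895886 314.27960938]
```

```bash
python3 -c "
from h import *
delta([.648,.045,.32],[.926,.378])"
```

```text
shift tool [0.0402 0.0139 0.0428]
turn [ 0.0083  0.     -0.0004]
```

```bash
python3 -m crank '[[0,0.007,0.02,0.008,0,0],[0.01,0.014,0.04,0.008,0,0],[0.025,0.014,0.043,0.008,0,0],[0.04,0.014,0.043,0.008,0,0],[0.055,0.014,0.043,0.008,0,0],[0.07,0.014,0.043,0.008,0,0],[0.085,0.014,0.043,0.008,0,0],[0.085,0.014,0.043,0.008,0,0]]'; python3 -c "
from h import *
f=bot.grab_frame('wrist'); cv2.imwrite('pics/w2.png',f['color'])
f=bot.grab_frame('side'); cv2.imwrite('pics/s2.png',cv2.resize(f['color'][170:310,220:380],(640,560)))"
```

```text
t: 4.18
eef_pos: [0.6478, 0.0447, 0.2728]
eef_rot: [-129.4, 89.9, 162.8]
ft_force: [0.6, -0.1, 2.8]
opening: -0.0
```

View pics/w2.png

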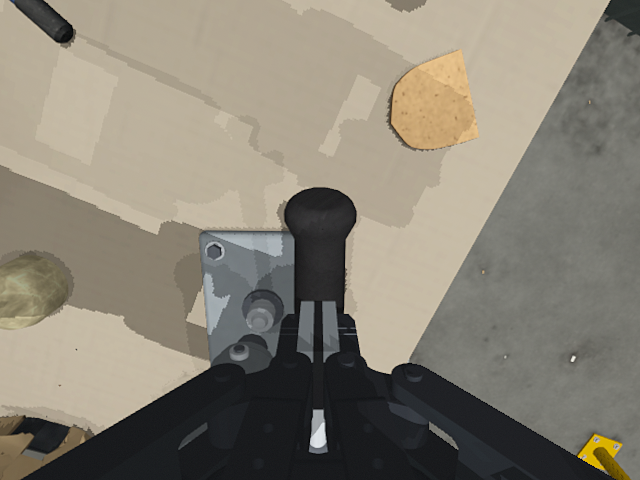

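View pics/s2.png

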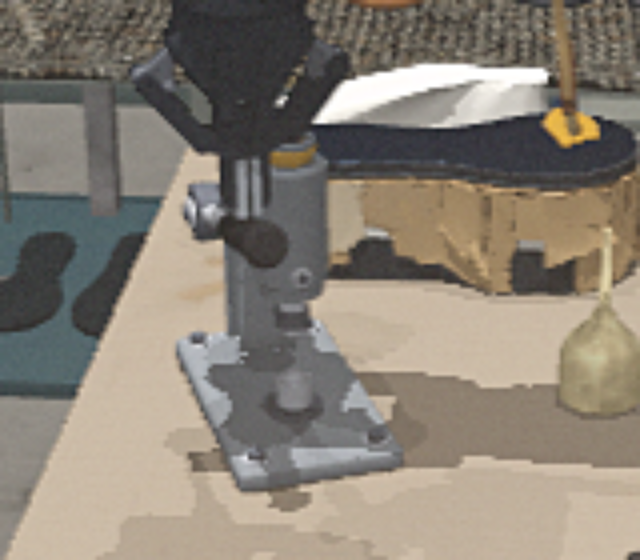

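The fingertips are centred on the grip at wrist (320,305), and the lever is already moving (2.8 N). I continue down.

```bash
python3 -m crank '[[0.012,0,0,0,0,0],[0.024,0,0,0,0,0],[0.036,0,0,0,0,0],[0.048,0,0,0,0,0],[0.06,0,0,0,0,0],[0.072,0,0,0,0,0],[0.08,0,0,0,0,0],[0.084,0,0,0,0,0]]'; python3 -m crank '[[0.003,0,0,0,0,0],[0.006,0,0,0,0,0],[0.008,0,0,0,0,0],[0.008,0,0,0,0,0]]'
```

```text
t: 4.95
eef_pos: [0.6507, 0.0429, 0.1946]
eef_rot: [47.1, 89.6, -20.7]
ft_force: [-0.1, -1.4, 9.1]
opening: 0.0004
t: 5.28
eef_pos: [0.651, 0.043, 0.1876]
eef_rot: [53.2, 89.5, -14.6]
ft_force: [-0.3, -1.2, 9.3]
opening: 0.0004
```

```bash
python3 -m crank '[[0.003,0,0,0,0,0],[0.006,0,0,0,0,0],[0.008,0,0,0,0,0],[0.008,0,0,0,0,0]]';python3 -m crank '[[0.003,0,0,0,0,0],[0.006,0,0,0,0,0],[0.008,0,0,0,0,0],[0.008,0,0,0,0,0]]'
```

```text
t: 5.62
eef_pos: [0.6512, 0.0432, 0.1798]
eef_rot: [57.0, 89.5, -10.9]
ft_force: [-0.3, -1.2, 9.3]
opening: -0.0001
t: 5.95
eef_pos: [0.6517, 0.0432, 0.175]
eef_rot: [54.5, 89.5, -13.3]
ft_force: [-5.8, -0.9, 18.4]
opening: -0.0
```

```bash
python3 -m crank '[[0.003,0,0,0,0,0],[0.003,0,0,0,0,0],[0.003,0,0,0,0,0]]'; python3 -c "
from h import *
f=bot.grab_frame('side'); cv2.imwrite('pics/s3.png',cv2.resize(f['color'][170:310,220:380],(640,560)))"
```

```text
t: 6.2
eef_pos: [0.652, 0.0431, 0.1745]
eef_rot: [51.2, 89.5, -16.6]
ft_force: [-9.5, -0.5, 27.6]
opening: -0.0
```

View pics/s3.png

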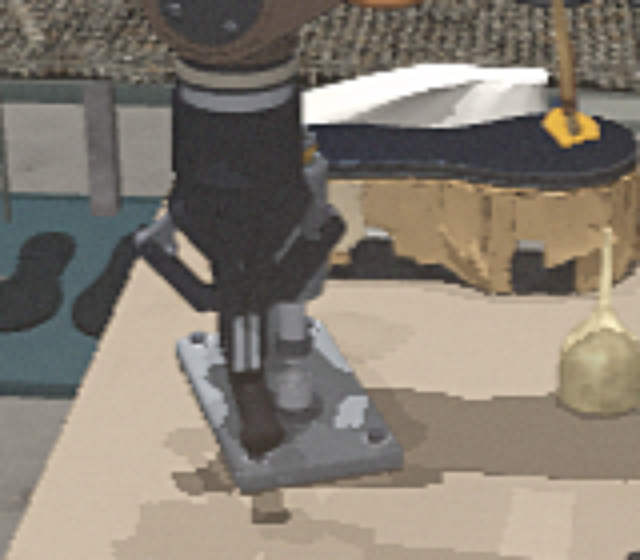

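```bash
python3 - <<'E'
from h import *
f=bot.grab_frame('side'); c=np.array([.647,-.0847,0]);a=np.radians(-67.8);ex=np.array([np.cos(a),np.sin(a),0]);ey=np.array([-ex[1],ex[0],0])
for th in(.8,.9,1.0): 
  p=proj(f,c+ey*.05+ex*(-.003-.172*np.cos(th-.44))+np.array([0,0,.156-.172*np.sin(th-.44)])); print(th,((p-[220,170])*4).round(1))
E
```

```text
0.8 [270.2 406.1]
0.9 [267.8 424.2]
1.0 [264.8 439.5]
```

The end of the lever is at (262,438) in the crop, which matches a lever angle of 1.0, so it is at the stop. I lift away now.

```bash
python3 -m crank '[[-0.015,0,0,0,0,0],[-0.035,0,0,0,0,0],[-0.055,0,0,0,0,0],[-0.075,0,0,0,0,0],[-0.095,0,0,0,0,0],[-0.12,0,0,0,0,0],[-0.15,0,0,0,0,0],[-0.185,0,0,0,0,0]]'; python3 -c "
from h import *
f=bot.grab_frame('side'); cv2.imwrite('pics/s4.png',cv2.resize(f['color'][170:310,220:380],(640,560)))
f=bot.grab_frame('wrist'); cv2.imwrite('pics/w4.png',f['color'])
f=bot.grab_frame('top')
print([(round(r['p'],2),[round(float(v)) for v in r['bbox']]) for r in bot.regions_of('wrist','lever_grip')])
delta([.52,.3458,.34],[.34,.94])"
```

```text
t: 6.97
eef_pos: [0.6478, 0.0438, 0.3495]
eef_rot: [-114.2, 89.9, 177.9]
ft_force: [0.1, 0.6, -0.9]
opening: 0.0001
[(0.85, [313, 241, 55, 120])]
shift tool [ 0.011  -0.0057 -0.3285]
turn [-0.8373  0.0037 -0.0029]
```

View pics/s4.png

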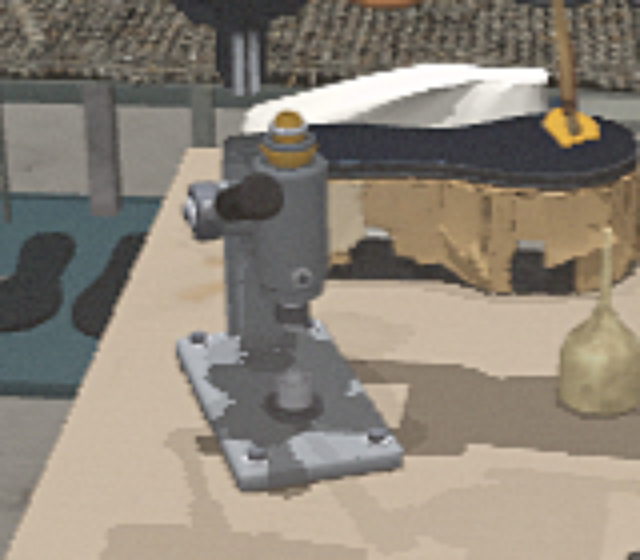

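View pics/w4.png

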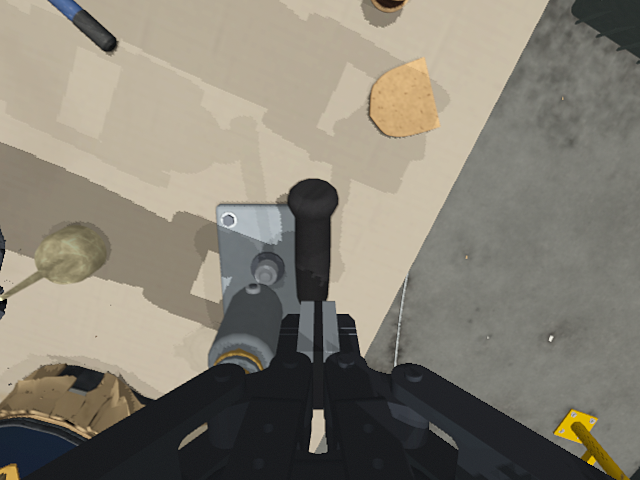

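The lever is back at its rest position. Next is the cap.

```bash
python3 -m crank '[[0,0,-0.04,0,0,0],[0,0,-0.08,0,0,0],[0,0,-0.12,0,0,0],[0.01,0,-0.16,0,0,0],[0.03,0,-0.2,0,0,0],[0.05,0,-0.23,0,0,0],[0.07,0,-0.25,0,0,0],[0.08,0,-0.25,0,0,0]]' 0.62; python3 -m crank '[[0,0,0,0,0,0],[0,0,0,0,0,0]]'; python3 -c "
from h import *
f=bot.grab_frame('wrist'); cv2.imwrite('pics/w5.png',f['color'])
np.save('w5.npy',{k:f[k] for k in('fx','fy','cx','cy','T')},allow_pickle=True)
print([(round(r['p'],2),[round(float(v),1) for v in r['bbox']]) for r in bot.regions_of('wrist','cap')])
print(proj(f,[.52,.346,.04]),proj(f,[.52,.346,.0]))
delta([.52,.3458,.2],[.926,.378])"
```

```text
t: 7.83
eef_pos: [0.5505, 0.278, 0.2637]
eef_rot: [-103.5, 89.5, -171.1]
ft_force: [0.0, -0.7, -0.5]
opening: 0.0529
t: 8.0
eef_pos: [0.5542, 0.2744, 0.2674]
eef_rot: [-84.5, 89.8, -152.4]
ft_force: [-0.3, -0.6, 1.2]
opening: 0.0528
[(0.96, [244.5, 183.7, 44.6, 43.2]), (0.8, [309.1, 111.7, 43.6, 49.4]), (0.8, [209.4, 96.8, 51.1, 45.4])]
[312.52871703 111.36025325] [313.31076563 110.93185603]
shift tool [ 0.0699 -0.0062 -0.0799]
turn [-0.0031  0.0005 -0.0016]
```

View pics/w5.png

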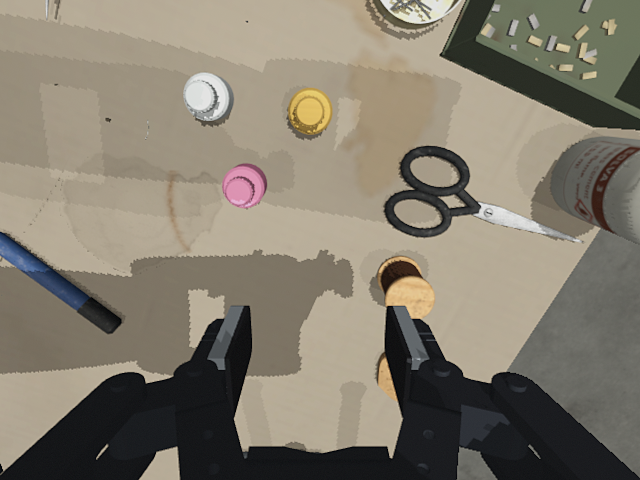

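```bash
python3 - <<'E'
from h import *
w=np.load("w5.npy",allow_pickle=True).item()
print(onz(w,310.8,109,.04),onz(w,309.3,112,.011))
for u,v in((412,290),(410,270)): print("spool",onz(w,u,v,.05))
E
```

```text
[0.51827503 0.34701505 0.04      ] [0.51751119 0.34422344 0.011     ]
spool [0.64315212 0.25084892 0.05      ]
spool [0.63408828 0.26564541 0.05      ]
```

```bash
python3 -m crank '[[0,-0.003,-0.035,0,0,0],[0.02,-0.006,-0.07,0,0,0],[0.04,-0.007,-0.08,0,0,0],[0.07,-0.007,-0.08,0,0,0],[0.1,-0.007,-0.08,0,0,0],[0.12,-0.007,-0.08,0,0,0],[0.12,-0.007,-0.08,0,0,0],[0.12,-0.007,-0.08,0,0,0]]'; python3 -c "
from h import *
f=bot.grab_frame('wrist'); cv2.imwrite('pics/w6.png',f['color'])
delta([.519,.346,.078],[.926,.378])"
```

```text
t: 8.77
eef_pos: [0.5187, 0.3457, 0.1491]
eef_rot: [-79.3, 90.0, -147.3]
ft_force: [0.8, 0.0, 0.2]
opening: 0.0528
shift tool [ 0.0729 -0.0008 -0.    ]
turn [-0.003  -0.0001 -0.0029]
```

View pics/w6.png

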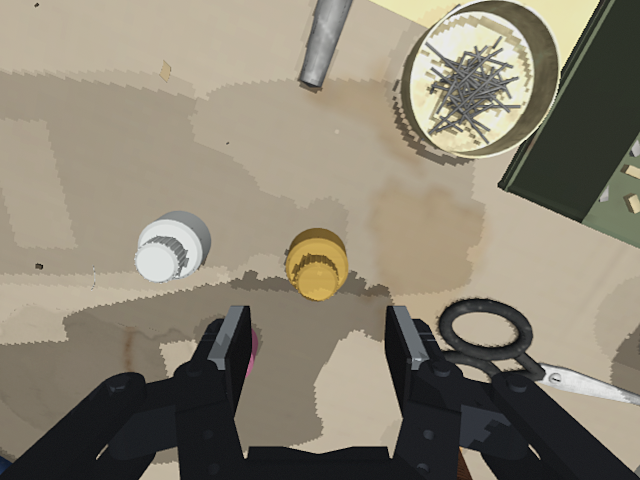

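```bash
python3 -c "
from h import *
f=bot.grab_frame('wrist');print(proj(f,[.519,.346,.04]),onz(f,318,279.5,.04))"
python3 -m crank '[[0.015,-0.001,0,0,0,0],[0.03,-0.001,0,0,0,0],[0.045,-0.001,0,0,0,0],[0.058,-0.001,0,0,0,0],[0.066,-0.001,0,0,0,0],[0.07,-0.001,0,0,0,0],[0.07,-0.001,0,0,0,0],[0.07,-0.001,0,0,0,0]]'
```

```text
[316.70806814 281.74998492] [0.5191388  0.34736348 0.04      ]
t: 9.53
eef_pos: [0.5175, 0.3464, 0.0796]
eef_rot: [91.3, 89.9, 23.4]
ft_force: [0.2, 0.3, 0.0]
opening: 0.0527
```

Close on the skirt.

```bash
python3 -m crank '[[0,0,0,0,0,0],[0,0,0,0,0,0],[0,0,0,0,0,0],[0,0,0,0,0,0],[0,0,0,0,0,0],[0,0,0,0,0,0]]' 0.2 80; python3 -c "
from h import *
f=bot.grab_frame('wrist'); cv2.imwrite('pics/w7.png',f['color'])
f=bot.grab_frame('side'); cv2.imwrite('pics/s7.png',cv2.resize(f['color'][300:400,270:400],(780,600)))"
```

```text
t: 10.03
eef_pos: [0.5179, 0.3466, 0.0805]
eef_rot: [92.6, 89.9, 24.7]
ft_force: [-0.4, -0.5, 6.4]
opening: 0.031
```

View pics/w7.png

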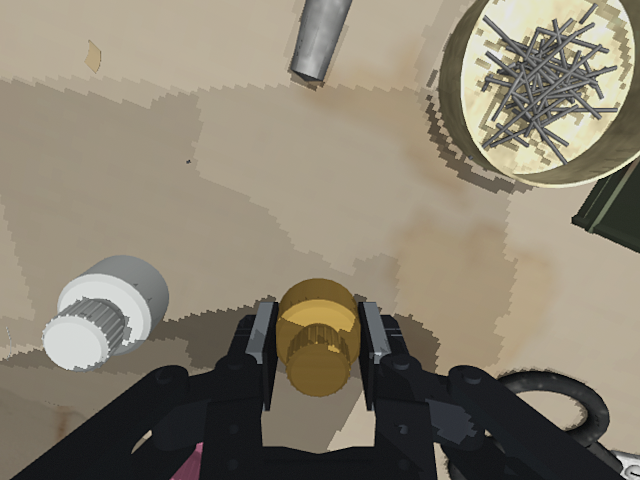

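View pics/s7.png

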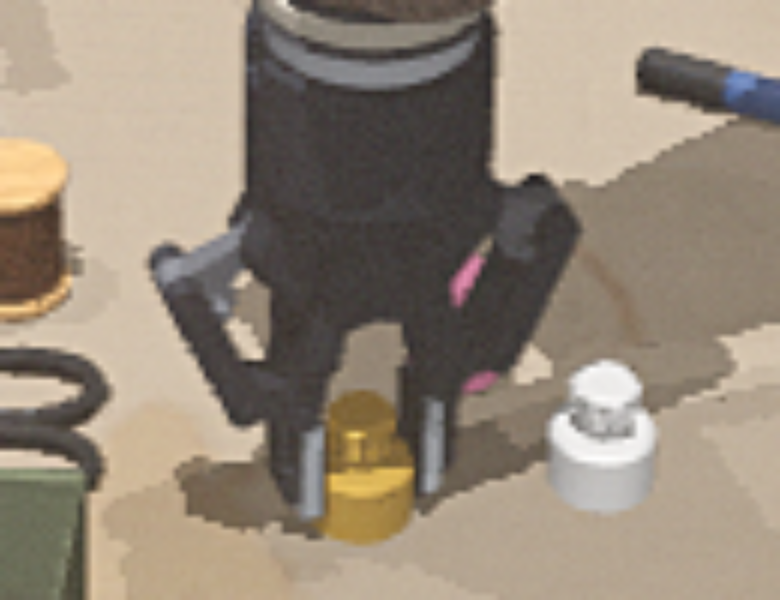

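```bash
python3 -c "
from h import *
f=bot.grab_frame('wrist');p=onz(f,318.5,373,.04);q=onz(f,318.5,320,.022);s=bot.sense();R=toolR()
for a in(p,q):print(a,(R.T@(a-s['eef_pos'])).round(4))
print([proj(f,s['eef_pos']+R@np.array(v)) for v in([.0405,0,0],[.0585,0,0],[.07,.017,0],[.07,.017,-.011],[.07,.017,.011])])"
python3 -m crank '[[-0.01,0,0,0,0,0],[-0.03,0,0,0,0,0],[-0.05,0,0,0,0,0],[-0.05,0,0,0,0,0],[-0.05,0,0,0,0,0]]'; python3 -c "
from h import *
f=bot.grab_frame('wrist'); cv2.imwrite('pics/w8.png',f['color'])
f=bot.grab_frame('side'); cv2.imwrite('pics/s8.png',cv2.resize(f['color'][280:400,270:400],(650,600)))"
```

```text
[0.51819941 0.34579163 0.04      ] [ 0.0405 -0.0001  0.0009]
[0.51474175 0.35450236 0.022     ] [ 0.0585 -0.0001 -0.0085]
[array([318.89526175, 370.77736266]), array([318.77505893, 340.34355069]), array([361.4749044 , 324.30256299]), array([362.43317051, 299.34499221]), array([360.557981  , 348.18338298])]
t: 10.6
eef_pos: [0.5175, 0.3464, 0.1301]
eef_rot: [92.8, 89.8, 24.9]
ft_force: [-0.1, -0.5, -0.7]
opening: 0.031
```

View pics/w8.png

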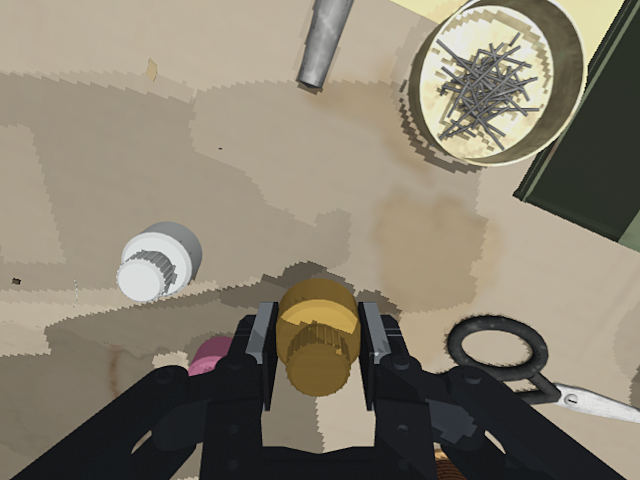

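View pics/s8.png

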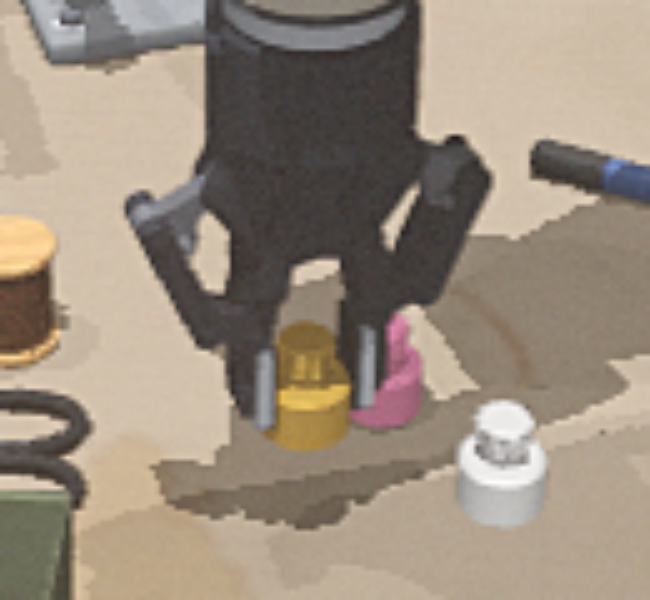

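The brass cap is held upright with its knob at (318,374), within 1 mm of the tool axis. I go up and move to a viewing spot just behind the cup.

```bash
python3 -m crank '[[-0.035,0,0,0,0,0],[-0.075,0,0,0,0,0],[-0.115,0,0,0,0,0],[-0.155,0,0,0,0,0],[-0.19,0,0.015,0,0,0],[-0.215,0,0.045,0,0,0],[-0.23,0,0.08,0,0,0],[-0.23,0,0.12,0,0,0]]'; python3 -c "
from h import *
delta([.666,-.131,.36],[.926,.378])"
```

```text
t: 11.37
eef_pos: [0.5631, 0.2351, 0.3628]
eef_rot: [84.7, 89.6, 17.0]
ft_force: [1.0, -0.0, -1.2]
opening: 0.0311
shift tool [ 0.0027 -0.0435  0.3778]
turn [ 0.001   0.0006 -0.0063]
```

```bash
python3 -m crank '[[0,-0.004,0.04,0,0,0],[0,-0.008,0.08,0,0,0],[0,-0.012,0.12,0,0,0],[0,-0.018,0.16,0,0,0],[0,-0.023,0.2,0,0,0],[0,-0.028,0.24,0,0,0],[0,-0.033,0.28,0,0,0],[0,-0.037,0.32,0,0,0]]'; python3 -m crank '[[0,-0.003,0.03,0,0,0],[0,-0.005,0.045,0,0,0],[0,-0.005,0.045,0,0,0],[0,-0.005,0.045,0,0,0]]'; python3 -c "
from h import *
f=bot.grab_frame('wrist'); cv2.imwrite('pics/w9.png',f['color'])
np.save('w9.npy',{k:f[k] for k in('fx','fy','cx','cy','T')},allow_pickle=True)
s=bot.sense();print(s['eef_pos'],proj(f,[.6362,-.0572,.2255]))"
```

```text
t: 12.03
eef_pos: [0.6481, -0.0773, 0.3564]
eef_rot: [-128.7, 89.8, 163.4]
ft_force: [1.1, -0.0, -0.9]
opening: 0.0312
t: 12.37
eef_pos: [0.6604, -0.119, 0.3569]
eef_rot: [-144.2, 89.8, 147.8]
ft_force: [0.1, -0.1, -1.5]
opening: 0.0315
[ 0.66034833 -0.11802042  0.35750909] [320.57871528 141.29959105]
```

View pics/w9.png

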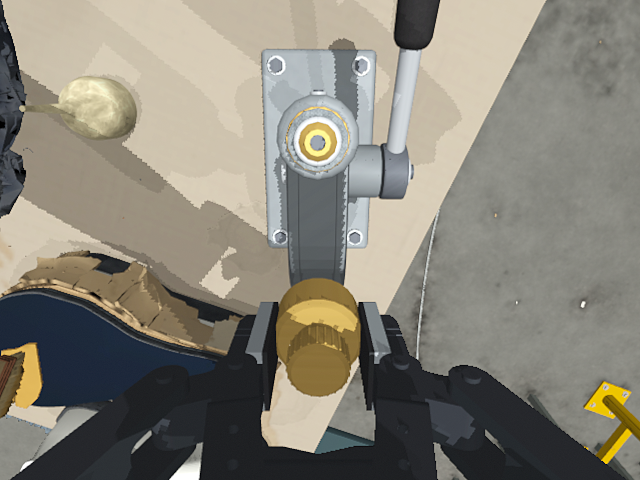

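```bash
python3 - <<'E'
from h import *
w=np.load("w9.npy",allow_pickle=True).item()
p=onz(w,318.2,142.3,.2255); s=bot.sense();R=toolR();print(p,(R.T@(p-s["eef_pos"])).round(4))
# knob axis check in same frame
T=np.array(w["T"])
o,d=ray(w,318.5,373); k=(R.T@(np.c_[o,d]-np.c_[s["eef_pos"],0*d])); 
lam=(.0405-k[0,0])/k[0,1]; print("knob tool",(k[:,0]+lam*k[:,1]).round(4))
print(R[:,0], s["joint_positions"].round(1))
delta([p[0],p[1],.325],[.926,.378])
E
```

```text
[ 0.63529492 -0.05808234  0.2255    ] [ 0.1322 -0.0004 -0.0646]
knob tool [ 0.0405 -0.0005  0.0014]
[-0.00231809  0.00170571 -0.99999586] [-18.8  14.   87.7   0.1  78.5 -40.9]
shift tool [ 0.0327 -0.0006 -0.0649]
turn [-0.0013 -0.0025  0.0015]
```

```bash
python3 -m crank '[[0,0,-0.03,0,0,0],[0.01,0,-0.06,0,0,0],[0.02,0,-0.066,0,0,0],[0.032,0,-0.066,0,0,0],[0.032,0,-0.066,0,0,0],[0.032,0,-0.066,0,0,0]]';  python3 -c "
from h import *
f=bot.grab_frame('wrist'); cv2.imwrite('pics/w10.png',f['color'])
f=bot.grab_frame('side'); cv2.imwrite('pics/s10.png',cv2.resize(f['color'][160:260,240:350],(660,600),interpolation=cv2.INTER_CUBIC))
delta([.6353,-.057,.31],[.926,.378])"
```

```text
t: 12.92
eef_pos: [0.6355, -0.0575, 0.3254]
eef_rot: [-118.6, 89.9, 173.6]
ft_force: [-1.4, 0.1, -0.8]
opening: 0.0316
shift tool [ 0.0172 -0.0003 -0.0016]
turn [-0.002   0.0005 -0.0003]
```

View pics/w10.png

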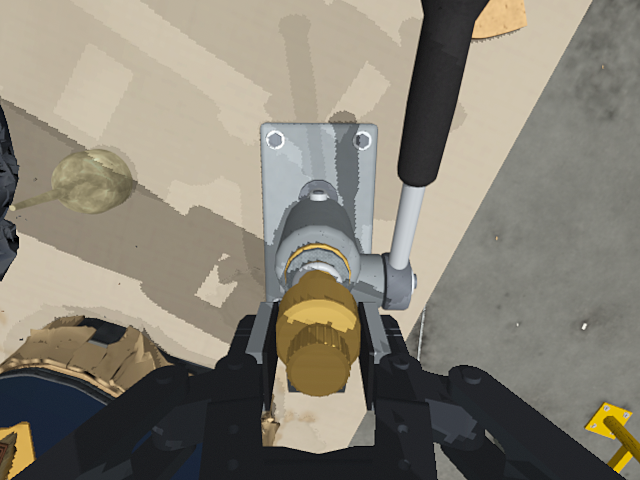

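View pics/s10.png

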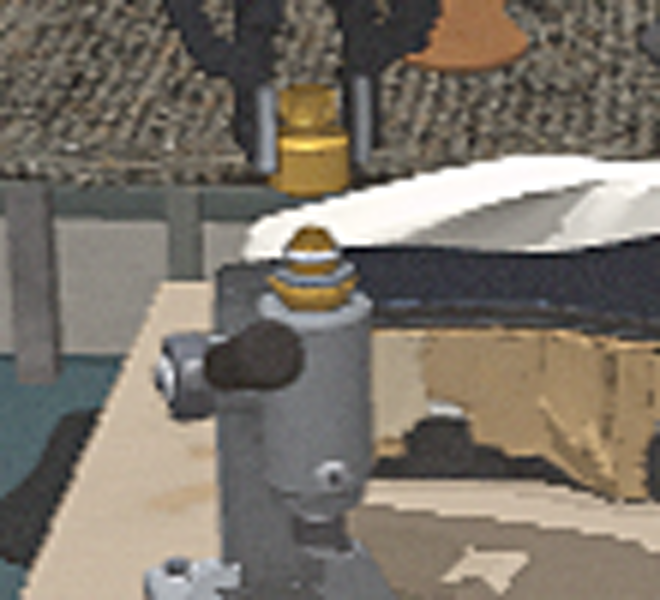

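```bash
python3 -c "
from h import *
f=bot.grab_frame('side')
for c in ([.6353,-.058],[.6368,-.058]):
  for z in(.285,.256,.225,.21): print(c,z,((proj(f,c+[z])-[240,160])*6).round(1))"
```

```text
[0.6353, -0.058] 0.285 [309.7  84. ]
[0.6353, -0.058] 0.256 [311.1 152.2]
[0.6353, -0.058] 0.225 [312.6 223.7]
[0.6353, -0.058] 0.21 [313.3 257.7]
[0.6368, -0.058] 0.285 [306.   83.9]
[0.6368, -0.058] 0.256 [307.4 152.1]
[0.6368, -0.058] 0.225 [309.  223.6]
[0.6368, -0.058] 0.21 [309.7 257.6]
```

```bash
python3 -m crank '[[0.005,0,-0.001,0,0,0],[0.01,0,-0.001,0,0,0],[0.014,0,-0.001,0,0,0],[0.018,0,-0.001,0,0,0],[0.02,0,-0.001,0,0,0],[0.02,0,-0.001,0,0,0]]';  python3 -m crank '[[0.002,0,0,0,0,0],[0.004,0,0,0,0,0],[0.004,0,0,0,0,0]]'
```

```text
t: 13.57
eef_pos: [0.6351, -0.0569, 0.3058]
eef_rot: [-126.1, 89.9, 166.0]
ft_force: [-0.3, 1.2, -0.5]
opening: 0.031
t: 13.82
eef_pos: [0.6353, -0.0569, 0.3025]
eef_rot: [-123.9, 90.0, 168.2]
ft_force: [-0.0, 0.4, -0.2]
opening: 0.0315
```

```bash
python3 -m crank '[[0.001,0,0,0,0,0],[0.002,0,0,0,0,0],[0.003,0,0,0,0,0],[0.004,0,0,0,0,0],[0.004,0,0,0,0,0]]'; python3 -m crank '[[0.001,0,0,0,0,0],[0.002,0,0,0,0,0],[0.002,0,0,0,0,0]]'; python3 -m crank '[[0.001,0,0,0,0,0],[0.002,0,0,0,0,0],[0.002,0,0,0,0,0]]'
```

```text
t: 14.23
eef_pos: [0.6353, -0.0569, 0.2986]
eef_rot: [-129.7, 90.0, 162.5]
ft_force: [-0.4, 0.3, -0.5]
opening: 0.0312
t: 14.48
eef_pos: [0.6354, -0.0571, 0.2974]
eef_rot: [-42.6, 90.0, -110.5]
ft_force: [-1.3, -0.6, 1.6]
opening: 0.0313
t: 14.73
eef_pos: [0.6355, -0.0571, 0.2958]
eef_rot: [24.0, 89.9, -43.8]
ft_force: [-1.8, -1.2, 4.5]
opening: 0.0314
```

```bash
python3 -m crank '[[0.001,0,0,0,0,0],[0.002,0,0,0,0,0],[0.002,0,0,0,0,0]]'; python3 -m crank '[[0.001,0,0,0,0,0],[0.002,0,0,0,0,0],[0.002,0,0,0,0,0]]'; python3 -m crank '[[0.001,0,0,0,0,0],[0.002,0,0,0,0,0],[0.002,0,0,0,0,0]]'
```

```text
t: 14.98
eef_pos: [0.6355, -0.057, 0.2921]
eef_rot: [42.2, 90.0, -25.7]
ft_force: [0.9, -0.7, -1.5]
opening: 0.0312
t: 15.23
eef_pos: [0.6354, -0.0566, 0.2902]
eef_rot: [-163.7, 89.9, 128.4]
ft_force: [-1.0, 0.2, -1.0]
opening: 0.0313
t: 15.48
eef_pos: [0.6355, -0.0567, 0.2894]
eef_rot: [126.2, 90.0, 58.4]
ft_force: [-1.6, 1.0, 3.3]
opening: 0.031
```

The ring was passed: force peaked, then dropped to about 0 at z=0.292, and the felt is now loading. I press on.

```bash
python3 -m crank '[[0.001,0,0,0,0,0],[0.002,0,0,0,0,0],[0.003,0,0,0,0,0],[0.003,0,0,0,0,0]]'; python3 -m crank '[[0.001,0,0,0,0,0],[0.002,0,0,0,0,0],[0.003,0,0,0,0,0],[0.003,0,0,0,0,0]]'; python3 -c "
from h import *
f=bot.grab_frame('wrist'); cv2.imwrite('pics/w11.png',f['color'])
f=bot.grab_frame('side'); cv2.imwrite('pics/s11.png',cv2.resize(f['color'][160:260,240:350],(660,600),interpolation=cv2.INTER_CUBIC))"
```

```text
t: 15.82
eef_pos: [0.6356, -0.0567, 0.2877]
eef_rot: [69.4, 89.9, 1.5]
ft_force: [-3.3, 0.5, 7.8]
opening: 0.0311
t: 16.15
eef_pos: [0.6356, -0.0567, 0.2869]
eef_rot: [52.8, 89.9, -15.1]
ft_force: [-6.6, 2.0, 13.1]
opening: 0.0309
```

View pics/w11.png

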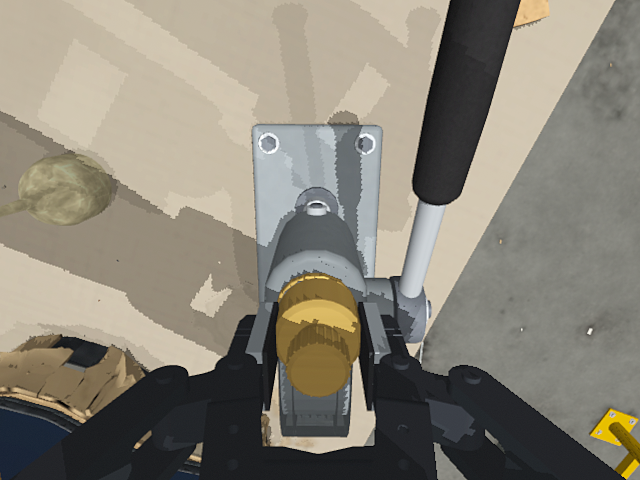

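View pics/s11.png

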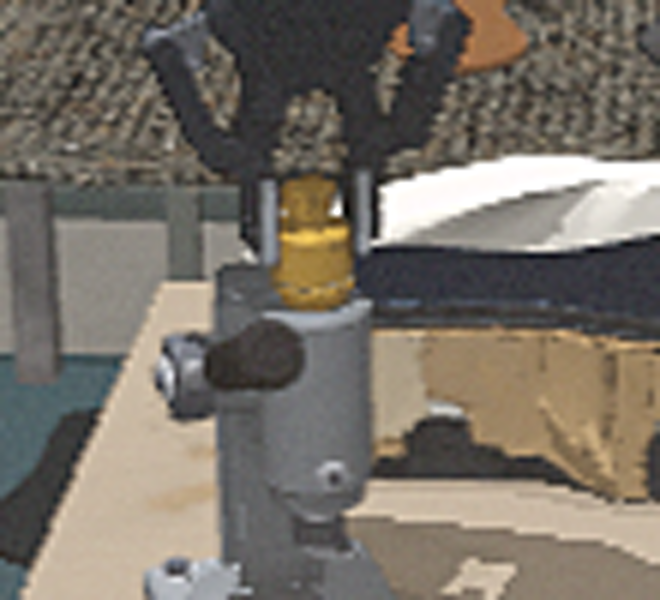

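```bash
python3 -m crank '[[0.001,-0.0005,0,0,0,0],[0.003,-0.001,0,0,0,0],[0.003,-0.001,0,0,0,0],[0.003,-0.001,0,0,0,0],[0.003,-0.001,0,0,0,0],[0.003,-0.001,0,0,0,0]]'
```

```text
t: 16.75
eef_pos: [0.6354, -0.0568, 0.2868]
eef_rot: [65.6, 89.7, -2.3]
ft_force: [-7.2, 3.9, 20.0]
opening: 0.0315
```

```bash
python3 -m crank '[[0,0,0,0,0,0],[0,0,0,0,0,0],[0,0,0,0,0,0],[0,0,0,0,0,0],[0,0,0,0,0,0],[0,0,0,0,0,0],[0,0,0,0,0,0],[0,0,0,0,0,0]]'; python3 -c "
from h import *
f=bot.grab_frame('wrist'); a=f['color'][230:430,220:420]
b=bot.grab_frame('side')['color'][160:260,240:350]
cv2.imwrite('pics/f12.png',np.hstack([cv2.resize(a,(390,390)),cv2.resize(b,(400,390))]))
cv2.imwrite('pics/t12.png',bot.grab_frame('top')['color'])"
```

```text
t: 17.42
eef_pos: [0.6354, -0.0568, 0.2868]
eef_rot: [65.3, 89.7, -2.5]
ft_force: [-6.9, 3.1, 19.7]
opening: 0.0313
```

View pics/f12.png

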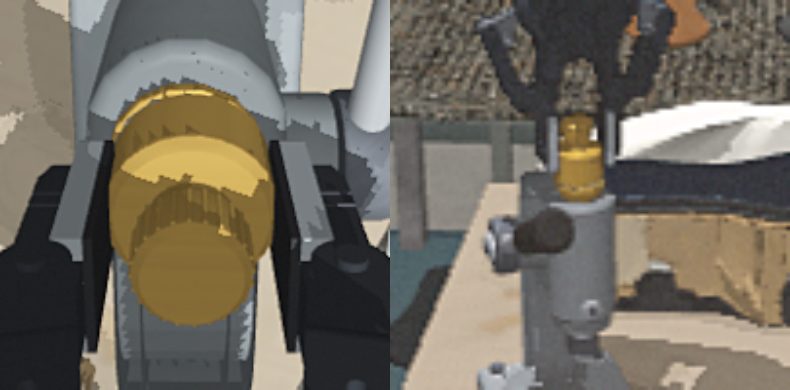

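View pics/t12.png

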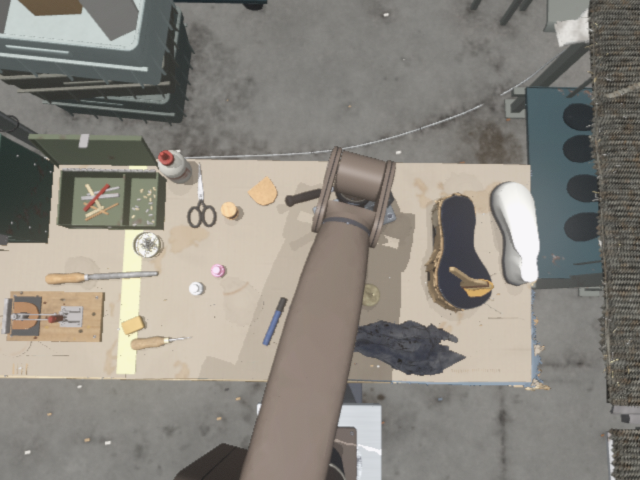

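The cap sits on the felt, gripped and steady at 20 N. The bystanders are unmoved (spool (229,211), heel lift (263,192), oil can (370,295)) and the lever is up.

```bash
python3 -c "
from plant import bot
print(bot.close_job())"
```

```text
the job is handed in; nothing more can be done
None
```

The job is done and handed in at about 17.5 s. The brass cap is clicked onto the oil cup and bedded on the felt, and the arm is still gripping it and pressing.

- **Lever:** I pushed it down with the closed fingertips. It stopped hard at about 27 N, and the side view matched the full 1.0 rad. I lifted clear, and the pictures show it back up at rest.
- **Cap:** I chose the brass one over the pink and white look-alikes and gripped it by the skirt, because the fingertips would have hit the skirt if I had gripped the knob. Pressing it down, the force rose to at least 4.5 N on the ring, then dropped to about zero at the click. From there the tool went down another 3 mm or so, until the felt stopped giving.
- **Last checks:** The downward push held steady at about 20 N, with no sign of the cap slipping. The oil can, spool and heel lift look unmoved in the top view.

**Readings that were off:**
- The highest force I read on the ring was 4.5 N, below the stated 7 to 12 N; readings came only between steps, so the peak may have fallen between two.
- The gripper shows 31 mm on a 34 mm skirt.
- A sideways force of about 7 N remains on the tool. A 1 mm shift did not reduce it.

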